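# Pulse the spice grinder with its twist lid

## Robot

A 7-joint arm with a two-finger parallel gripper is mounted at the origin on a cart in front of the work surface, level with it; the furniture and walls round the work are solid. World frame = base frame: x ahead of the robot, y to its left, z up, the work surface at z = 0. Lengths are in m, angles in rad, forces in N, time in s.
With the tool pointing down it reaches from about 0.425 to 0.95 m from the base axis. Payload 16.7 kg.
Tool frame: the origin (TCP) lies between the finger pads; the fingertips stand robot.tips_ahead ahead of it and the grasp point (between the pads) is the TCP (robot.tips_ahead is the distance from the TCP to the fingertips, in m); z points along the fingers, y is the direction in which the jaws open and shut (so a half turn about z gives the same grasp; the last joint's range is limited). The gripper opens to 94 mm and grips with 3 to 60 N. Pads are 16 mm wide; open, the fingers measure 119 mm over their backs; the gripper's body (75 mm by 177 mm) begins 78 mm behind the grasp point.
Start: joints at [1.036, 0.426, 0.074, 1.606, -0.034, 1.111, -0.067], TCP at [0.254, -0.625, 0.204] pointing down, gripper open.
Joint ranges: [-2.85, 2.85], [-0.5, 2.14], [-1.23, 1.37], [0.21, 2.46], [-1.02, 4.16], [0.16, 2.05], [-2.73, 2.73]. Speed limits (rad/s): [1.89, 1.89, 2.39, 2.39, 3.01, 3.01, 3.01].

## Interface

Orientations are given as a rotation vector (axis times angle).
In Python, from bench import robot, get_image, camera_model, hand_in, recognise, cut_out, mark_of gives the robot as it stands.
- The arm moves only by the tool apply_moves, never from a script. Its arguments are lists of equal length, an entry for each row: "offset": the shift along the tool's x, y, z in mm, a list of three; "angular": the turn, a rotation vector about the tool's x, y, z in rad, a list of three; "fingers": the closure in counts, from 0 (fully open) to 255 (shut). In form: {"offset": [[dx, dy, dz], ...], "angular": [[wx, wy, wz], ...], "fingers": [fingers, ...]}. A call has 1 to 5 rows; each row is the pose to reach, as a shift and turn from the pose measured when the call began, along the tool's axes at that moment; what a row does not reach only later rows make up. A row lasts 1/8 s, in which the tool goes at most 62.5 mm and 10.7 degrees, less where a joint would pass 70% of its speed; a pose out of reach is approached as far as the arm can. A call with a gripper value outside its range is refused whole. The fingers move at their own pace and stop on an object; "newtons" is the grip in N (left out, the last holds). Time passes only in rows, so rows that repeat a pose let the fingers close. It gives the time, the measured TCP pose, the force and the opening at its end, in the units of the state.
- robot.get_state(): the state, without advancing time (a new reading comes with each control period).
- get_image(name): name is "side" or "top"; returns the picture (400x640x3 uint8, red, green, blue); there is no depth.
- camera_model(name): a dict with "fov_y" (degrees; the focal length in pixels is half the picture's height over the tangent of half this angle, whatever the lens; pixels are square), "cx", "cy" (the principal point, pixels), "k1" (the pictures are not rectified: a ray, as slopes to the right and down, at radius r is drawn at 1 + k1 r^2 times it, then the intrinsics apply), "R" (3x3) and "t" (3): a world point X has camera coordinates R X + t. Camera axes: x right, y down, z forward; pixel columns grow to the right and rows downward; lengths in m; the calibration is good to about 2 mm. A picture is of the moment at which its call begins. camera_model takes no time and is no camera call.
- hand_in(): hands the job in, once; it reports no verdict.
Trained networks look in the newest picture that a camera, given by its name, has taken for a name from the list of things; names that differ only in an ending like _2 or _b are one class to them, and where a whole thing is asked for, a point or a joint stands for the part that bears it (a point fixed in the world has none). Each returns a list of dicts, best first, with "score" (0 to 1); they miss things now and then, are a little off and sometimes report something else, mostly with a low value. They report only what shows in the picture. A call takes as long as a camera call. They do not tell look-alikes from the thing itself.
- recognise(target, camera): "xyz" ([x, y, z] in m, in world coordinates, good to about 4 mm: the middle of the surface that is visible of it).
- cut_out(target, camera): "region" (400x640 bool, what is visible of it).
- mark_of(target, camera): "xyz" ([x, y, z] in m, in world coordinates, good to about 4 mm: a listed point, or the origin of a listed thing).
The state is a dict: "t": time; "joint_pos": joint angles; "dq": joint speeds; "joint_torque": joint torques, N m; "ee_pos": TCP position; "orientation": TCP orientation; "wrist_force": force on the tool from outside, world axes, zero at the start; "moment": the same for the moment, N m; "width": finger opening in m.
Only numpy, scipy, OpenCV 4.12 (cv2) and the standard library are available. Lean on these libraries where they do the work, as an engineer would, in place of code of your own. Each camera call takes 0.05 s, during which the arm holds its last target.

## Task

Set up the spice grinder by pressing its three keys fully down and letting each up again, one at a time: the round key first, then the square one, then the long bar key. Then pick up the grinder's lid, drop its two lugs through the slots of the collar until it sits fully down, and twist it clockwise half-way to the lock, to the tall mark (40 degrees), without letting it click into the lock. A spring turns the lid back, so finish still gripping it and holding it seated at half-way; leave the things around it where they stand.

Things in the scene. Friction and masses are not known exactly. Their poses are not given: they have to be found in the camera images.
- grinder: Spice grinder, a fixed grey base: round drum 116 mm across, 70 mm high, with a steel bayonet collar on top (94 mm across, top at 86.5 mm), and a key plinth 134 mm wide, 50 mm high on its -x side, reaching 135 mm from the drum's axis. Origin: on the drum's axis at worktop height; z up; x points away from the keys and runs through both collar slots.
- collar (a point): Centre of the collar's floor, 70 mm above the worktop; axes as the grinder's; a seated lid's origin comes here. Mouth 56 mm across, 16.5 mm deep; its inward flange (7 mm thick, underside 9.5 mm over the floor) has two slots 16 mm wide at the +x and -x sides, reaching out to 69 mm across.
- half_mark (a point): Top of one tall narrow half-way mark (9 mm high) on the collar's rim, 44.5 mm from the axis. Such a mark stands 40 degrees clockwise (from above) of each slot; each slot has a low narrow mark; low wide marks at 82 degrees show the lock. The lid's bar points at these marks.
- lid: The grinder's loose grey lid, 0.1 to 0.18 kg, 58 mm high, upright on the worktop. Origin: centre of its underside; z up. Plug 52 mm across, 20 mm high; two lugs at its foot along +x and -x, 10 mm wide, 65 mm over both; above the plug a brim 80 mm across (20 to 28 mm high). It enters with its x along the collar's x, either way round, with 2 mm play all round and about 5 degrees of yaw.
- lid_grip (a point): Centre of the top of the lid's bar grip, 58 mm over the lid's origin. The bar runs along the lid's x: 64 mm long, 14 mm wide, 30 mm high above the brim. Once seated the lid turns clockwise seen from above; a stop blocks the other way. A half turn of the lid makes no difference.
- ring (a joint): Sprung ring in the collar that the lugs push: 0 at rest, grows clockwise from above, rad. The lid turns about 0.08 rad before it meets the ring, so it reads the lid's turn less 0.08. Half-way is 0.62. From about 0.8 a lock pin is felt; past 0.98 counts as clicked; locked at 1.35. The spring pushes back with 0.04 Nm at 0, 0.07 Nm at half-way, and turns a released lid back.
- key_round (a joint): Travel of the round key (23 mm across), m: 0 up, 0.006 fully down. The three keys stand in a row on the plinth, 97 mm to the -x side of the drum's axis and 40 mm apart, in an order that varies; each needs about 5 N to go fully down and springs back.
- key_square (a joint): Travel of the square key (20 by 20 mm), m: 0 up, 0.006 fully down; about 5 N.
- key_bar (a joint): Travel of the long bar key (40 mm along the grinder's x by 11 mm), m: 0 up, 0.006 fully down; about 5 N.
- key_round_top (a point): Centre of the round key's top face, 62 mm above the worktop when up; moves with the key.
- key_square_top (a point): Centre of the square key's top face, 62 mm above the worktop when up; moves with the key.
- key_bar_top (a point): Centre of the long bar key's top face, 62 mm above the worktop when up; moves with the key.
- ring_cutter: Bystander: open steel ring cutter, 55 mm across, 31 mm high; origin under its centre. Leave alone.
- paper_cups: Bystander: stack of empty paper cups, 60 mm across, 86 mm high; origin under its centre. Leave alone.
- dessert_cup: Bystander: paper cup of set custard, 58 mm across, 46 mm high; origin under its centre. Leave alone.
Mind the look-alikes: they are no part of the job. Leave any yellow look-alike of the lid alone.

How it is judged:
By the outcome, as a careful person would: the job done as asked, in the order asked, and still so for the second after the job is handed in, while the arm keeps its last pose, push and grip.
It also fails if it takes over 72 s, if anything falls off the work surface, if the arm or the gripper's body presses on something with over 40 N, if the wrist force passes 120 N, or if a joint passes its speed limit or range.

## Working session

There is one attempt and no reset: what is moved stays moved. The work goes in short steps, Python scripts to look and compute and a tool call to move; the robot and the scene stay as the last step left them, time stands still between calls to the robot, and variables do not carry over. Pictures are saved under pics/ and viewed, and the job is handed in when it is done.

Besides the shell and the picture viewer there is one more tool, called after "Call:" in YAML: its name, and indented under it one key for each argument. apply_moves: Moves the arm, as the interface text tells. Its arguments: {"type":"object","properties":{"offset":{"type":"array"},"angular":{"type":"array"},"fingers":{"type":"array"},"newtons":{"type":"number"}},"required":["offset","angular","fingers"]}

```bash
mkdir -p pics; ls; python3 - <<'E'
from bench import robot,get_image,camera_model
import cv2
print(robot.get_state()); print(robot.tips_ahead)
for n in ("side","top"):
    cv2.imwrite(f"pics/{n}0.png",get_image(n)[:,:,::-1]); print(camera_model(n))
E
```

```text
pics
{'t': 0.0, 'joint_pos': array([ 1.03549653,  0.42672737,  0.07382335,  1.60659469, -0.03414811,
        1.11080494, -0.06710728]), 'dq': array([ 0.00036542, -0.00124996,  0.00081387,  0.00146511,  0.00135248,
       -0.00077809, -0.00149791]), 'joint_torque': array([ 1.78572041e-04, -9.35839248e+01,  3.66735086e+00, -4.54207706e+01,
       -4.86810529e-02,  2.00012466e-02,  8.37247285e-05]), 'ee_pos': array([ 0.2538397 , -0.62497808,  0.20318331]), 'orientation': array([-3.08211249e+00, -6.01969179e-01,  4.45103763e-04]), 'wrist_force': array([ 0.3107756 , -1.08174239,  0.71670594]), 'moment': array([ 0.02699761, -0.05122438,  0.0711858 ]), 'width': 0.09421716895619149}
0.019
{'fov_y': 43.51867245431858, 'cx': 329.72159080774327, 'cy': 204.26891285723644, 'k1': 0.03810976137267465, 'R': array([[ 0.99977469, -0.0112657 ,  0.01799043],
       [ 0.00718669, -0.61783536, -0.78627465],
       [ 0.01997306,  0.78622678, -0.61761519]]), 't': array([-0.56614297,  0.05886427,  1.48372012])}
{'fov_y': 48.645431976369856, 'cx': 315.066070351676, 'cy': 203.69886788434818, 'k1': 0.018740265359521516, 'R': array([[ 0.0138805 , -0.99970979, -0.01968923],
       [-0.98699725, -0.0105451 , -0.16039085],
       [ 0.16013667,  0.02165953, -0.98685719]]), 't': array([-0.0251821 ,  0.56708403,  1.12257772])}
```

View pics/side0.png

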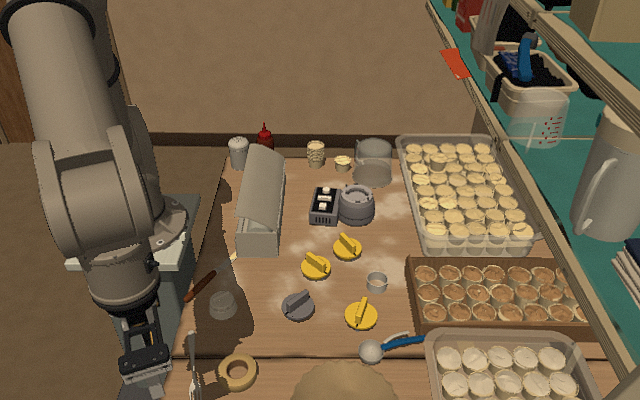

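View pics/top0.png

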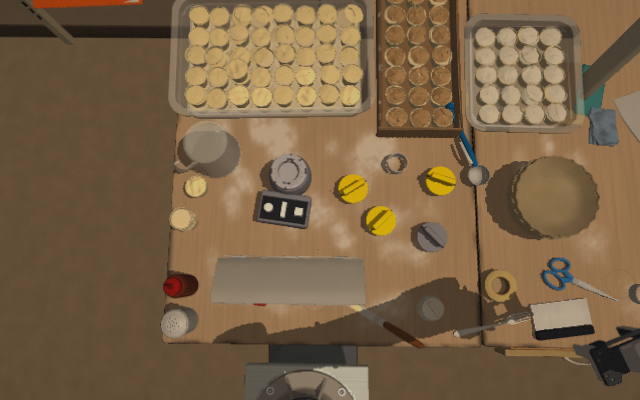

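```bash
cat > h.py <<'E'
import numpy as np, cv2
from bench import robot,get_image,camera_model,recognise,cut_out,mark_of
from scipy.spatial.transform import Rotation as Ro
CM={n:camera_model(n) for n in("side","top")}
def K(n):
    c=CM[n]; f=200/np.tan(np.radians(c['fov_y']/2)); return np.array([[f,0,c['cx']],[0,f,c['cy']],[0,0,1.]])
def D(n): return np.array([CM[n]['k1'],0,0,0.])
def proj(n,X):
    c=CM[n]; return cv2.projectPoints(np.atleast_2d(np.array(X,float)).reshape(-1,1,3),cv2.Rodrigues(c['R'])[0],c['t'],K(n),D(n))[0].reshape(-1,2)
def toz(n,uv,z):
    c=CM[n]; s=cv2.undistortPoints(np.array(uv,float).reshape(-1,1,2),K(n),D(n)).reshape(-1,2)
    d=np.c_[s,np.ones(len(s))]@c['R']; o=-c['R'].T@c['t']
    return o+d*((z-o[2])/d[:,2])[:,None]
def tri(uvs,uvt):
    P=[np.c_[CM[n]['R'],CM[n]['t']] for n in("side","top")]
    s=[cv2.undistortPoints(np.array(u,float).reshape(-1,1,2),K(n),D(n)).reshape(-1,2).T for n,u in(("side",uvs),("top",uvt))]
    X=cv2.triangulatePoints(P[0],P[1],s[0],s[1]); return (X[:3]/X[3]).T
E
python3 - <<'E'
from h import *
a=get_image("side");b=get_image("top")
for t in["grinder","collar","half_mark","key_round_top","key_square_top","key_bar_top","lid","lid_grip","ring_cutter","paper_cups","dessert_cup"]:
  for n in("side","top"):
    r=mark_of(t,n); print(t,n,[(np.round(q['xyz'],3).tolist(),round(q['score'],2),np.round(proj(n,q['xyz'])[0]).tolist()) for q in r[:5]])
cv2.imwrite("pics/c1.png",cv2.resize(b[140:260,240:340],None,fx=6,fy=5.0,interpolation=cv2.INTER_CUBIC)[:,:,::-1])
cv2.imwrite("pics/c2.png",cv2.resize(b[150:270,330:470],None,fx=5,fy=5,interpolation=cv2.INTER_CUBIC)[:,:,::-1])
cv2.imwrite("pics/c3.png",cv2.resize(a[170:240,290:390],None,fx=7,fy=7,interpolation=cv2.INTER_CUBIC)[:,:,::-1])
print(robot.get_state()['t'])
E
```

```text
grinder side [([0.643, 0.051, -0.0], 0.77, [355.0, 215.0])]
grinder top [([0.644, 0.05, 0.0], 0.65, [291.0, 179.0])]
collar side [([0.645, 0.053, 0.069], 0.79, [356.0, 197.0]), ([0.55, 0.064, 0.064], 0.29, [324.0, 195.0])]
collar top [([0.645, 0.05, 0.075], 0.61, [289.0, 172.0])]
half_mark side [([0.676, 0.023, 0.093], 0.65, [368.0, 196.0])]
half_mark top [([0.674, 0.018, 0.093], 0.68, [301.0, 160.0])]
key_round_top side [([0.614, 0.302, -0.001], 0.48, [343.0, 169.0])]
key_round_top top [([0.552, 0.11, 0.059], 0.54, [266.0, 208.0]), ([0.646, 0.05, 0.072], 0.19, [289.0, 172.0])]
key_square_top side [([0.544, 0.024, 0.061], 0.56, [322.0, 204.0]), ([0.613, 0.303, -0.003], 0.18, [342.0, 169.0])]
key_square_top top [([0.542, 0.026, 0.062], 0.56, [298.0, 212.0])]
key_bar_top side [([0.545, 0.066, 0.061], 0.42, [323.0, 196.0])]
key_bar_top top [([0.548, 0.062, 0.062], 0.43, [284.0, 210.0])]
lid side [([0.485, -0.327, 0.002], 0.77, [298.0, 311.0]), ([0.631, -0.356, -0.003], 0.76, [358.0, 322.0])]
lid top [([0.525, -0.194, -0.002], 0.97, [380.0, 222.0]), ([0.488, -0.326, -0.001], 0.9, [429.0,
[... 398 characters left out ...]
7.0])]
lid_grip top [([0.485, -0.326, 0.056], 0.8, [434.0, 236.0]), ([0.614, -0.118, 0.058], 0.79, [353.0, 186.0]), ([0.524, -0.194, 0.06], 0.74, [383.0, 220.0]), ([0.637, -0.352, 0.056], 0.56, [443.0, 178.0])]
ring_cutter side [([0.683, -0.239, -0.001], 0.86, [375.0, 286.0])]
ring_cutter top [([0.685, -0.246, -0.001], 0.52, [398.0, 165.0])]
paper_cups side [([0.518, 0.321, -0.004], 0.82, [315.0, 166.0]), ([0.644, 0.053, 0.069], 0.36, [356.0, 196.0])]
paper_cups top [([0.678, 0.019, 0.094], 0.73, [301.0, 158.0]), ([0.518, 0.325, 0.001], 0.63, [190.0, 223.0])]
dessert_cup side [([0.612, 0.301, -0.002], 0.48, [342.0, 169.0])]
dessert_cup top [([0.613, 0.302, -0.005], 0.73, [200.0, 189.0])]
1.3
```

View pics/c1.png

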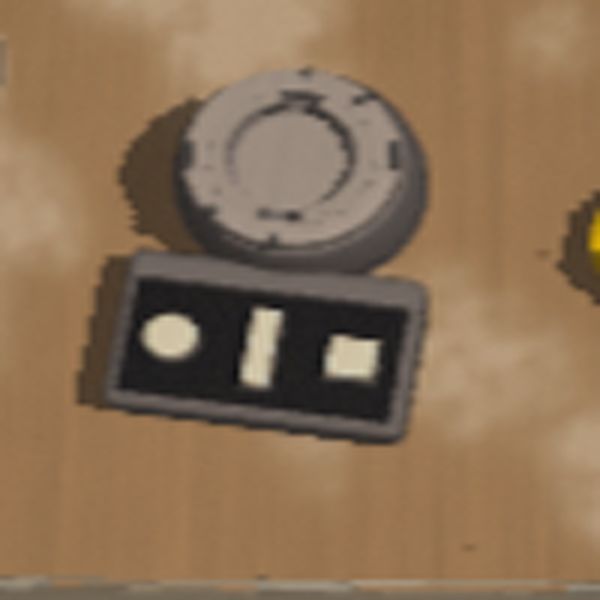

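View pics/c2.png

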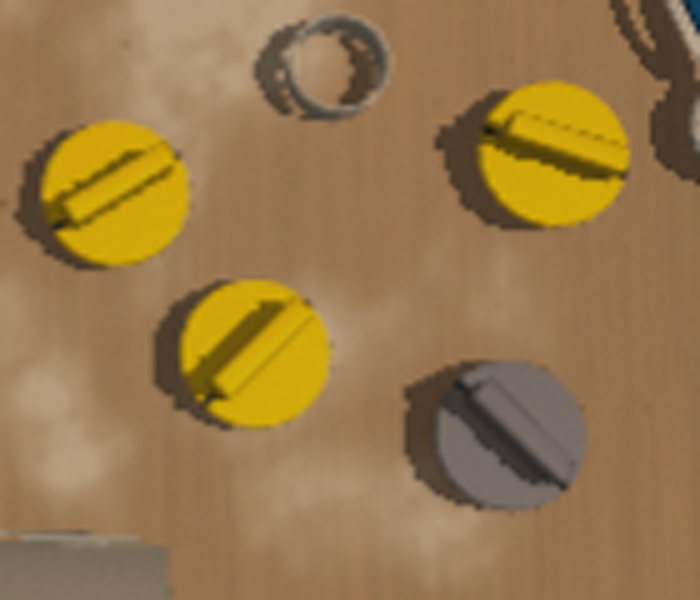

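View pics/c3.png

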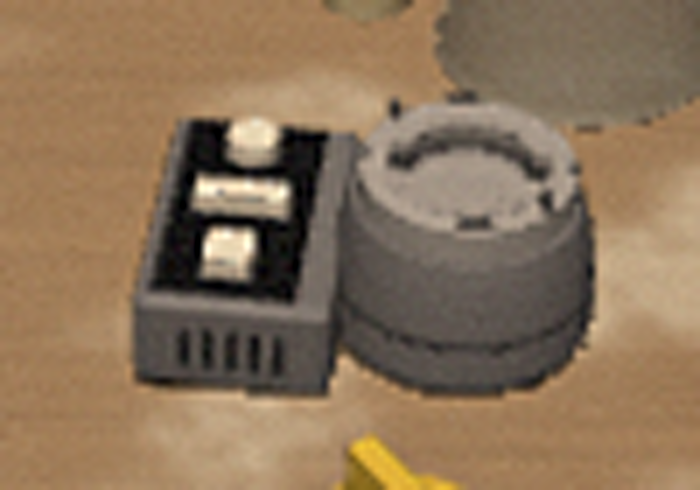

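```bash
python3 - <<'E'
from h import *
S=[(326.3,188.6),(324.7,197.1),(322.7,204.3)]; T=[(268.3,207),(283.5,209.2),(298.8,211.4)]
print(toz("side",S,.062),toz("top",T,.062),tri(S,T))
# masks
get_image("top");get_image("side")
for n in("top","side"):
  for q in cut_out("lid",n):
    m=q['region']; v,u=np.nonzero(m); print(n,q['score'],u.mean(),v.mean(),m.sum())
  for q in cut_out("grinder",n)[:2]:
    m=q['region']; v,u=np.nonzero(m); print("g",n,q['score'],u.mean(),v.mean(),m.sum())
E
```

```text
[[0.55580009 0.10055641 0.062     ]
 [0.55075068 0.05755258 0.062     ]
 [0.54474839 0.02256058 0.062     ]] [[0.55466878 0.10310293 0.062     ]
 [0.54930965 0.06332341 0.062     ]
 [0.54396909 0.02339178 0.062     ]] [[0.55543422 0.10344338 0.05977276]
 [0.55043727 0.06383131 0.05711583]
 [0.54442365 0.0234788  0.06119957]]
top 0.81 380.80980683506687 219.9821693907875 673
top 0.7 440.57805255023186 180.4775888717156 647
top 0.57 352.96307237813886 188.01772525849336 677
top 0.55 431.6971736204576 236.721399730821 743
g top 0.73 287.29464906184853 191.9864489228631 2878
g top 0.57 298.5263157894737 211.1578947368421 38
side 0.9 346.42857142857144 247.4742857142857 525
side 0.68 360.1280323450135 314.87601078167114 742
side 0.63 315.0572831423895 266.77905073649754 611
side 0.6 297.8673184357542 305.60474860335194 716
g side 0.77 343.21153846153845 206.2169051878354 2236
```

```bash
cat > ov.py <<'E'
from h import *
def circ(r,z,n=60): a=np.linspace(0,2*np.pi,n); return np.c_[r*np.cos(a),r*np.sin(a),0*a+z]
def rect(x0,x1,y0,y1,z): return np.array([[x0,y0,z],[x1,y0,z],[x1,y1,z],[x0,y1,z],[x0,y0,z]])
def arc(deg,r0,r1,z): a=np.radians(deg); c=np.array([np.cos(a),np.sin(a)]); return np.array([[*(c*r0),z],[*(c*r1),z]])
G=[circ(.058,.07),circ(.047,.0865),circ(.028,.0865),rect(-.135,-.05,-.067,.067,.05)]+[arc(d,.04,.049,.0955) for d in(-40,140)]+[arc(d,.028,.0345,.0865) for d in(0,180)]+[circ(.0115,.062)+[-.097,.04,0],rect(-.117,-.077,-.0055,.0055,.062),rect(-.107,-.087,-.05,-.03,.062)]
L=[circ(.04,.028),circ(.04,.02),rect(-.032,.032,-.007,.007,.058),rect(-.032,.032,-.007,.007,.028)]
def place(P,x,y,yaw,z=0):
    R=Ro.from_euler('z',yaw,degrees=True).as_matrix(); return [p@R.T+[x,y,z] for p in P]
def draw(name,items,box,f,out):
    im=get_image(name); u0,v0,u1,v1=box
    c=cv2.resize(im[v0:v1,u0:u1],None,fx=f,fy=f,interpolation=cv2.INTER_CUBIC)[:,:,::-1].copy()
    for P in items:
        for p in P:
            q=((proj(name,p)+.5-[u0,v0])*f).astype(np.int32); cv2.polylines(c,[q],False,(0,255,0),1)
    cv2.imwrite(out,c)
    return im
E
python3 - <<'E'
from ov import *
g=place(G,.646,.0508,-7.7); l=place(L,.486,-.325,-45)
draw("top",[g],(240,140,340,240),6,"pics/o1.png")
draw("side",[g],(300,170,385,240),8,"pics/o2.png")
draw("top",[l],(400,205,460,265),9,"pics/o3.png")
draw("side",[l],(270,280,330,330),9,"pics/o4.png")
import subprocess
a=[cv2.imread(f"pics/o{i}.png") for i in(1,2,3,4)]
a=[cv2.resize(x,(400,300)) if 0 else x for x in a]
E
```

```text
(no output)
```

View pics/o1.png

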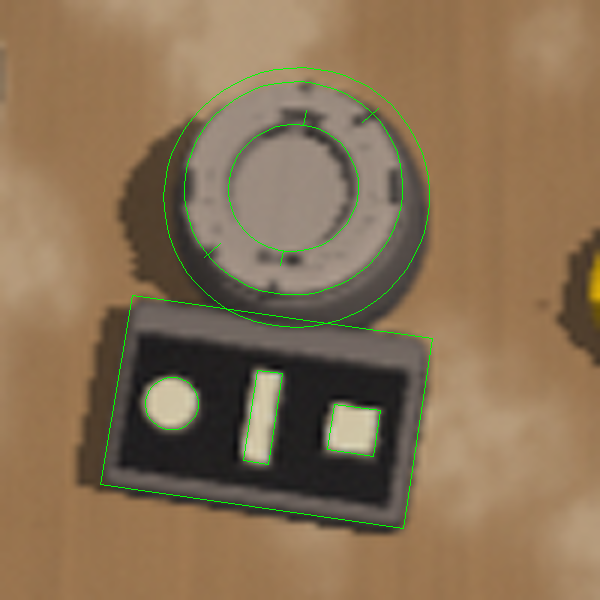

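View pics/o2.png

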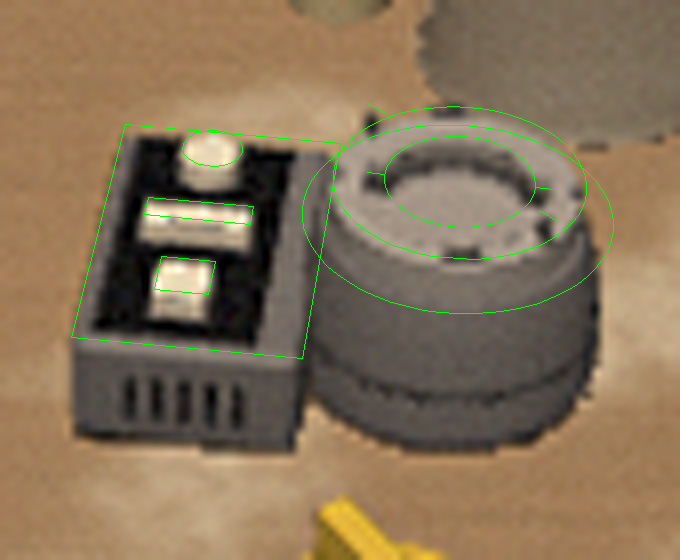

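View pics/o3.png

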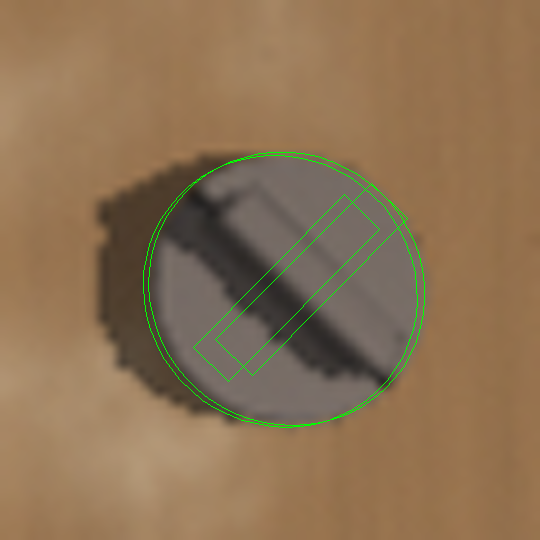

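View pics/o4.png

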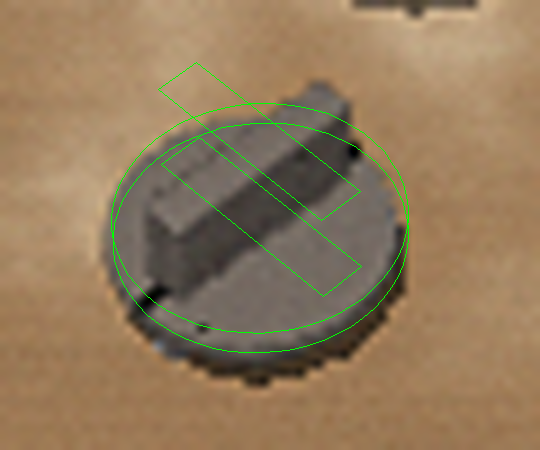

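```bash
python3 - <<'E'
from ov import *
print(toz("top",[(434.2,235.6)],.058))
l=place(L,.484,-.326,44)
draw("top",[l],(400,205,460,265),9,"pics/o5.png")
draw("side",[l],(270,280,330,330),9,"pics/o6.png")
print(robot.get_state()['t'])
E
```

```text
[[ 0.48573766 -0.32511111  0.058     ]]
1.9
```

View pics/o5.png

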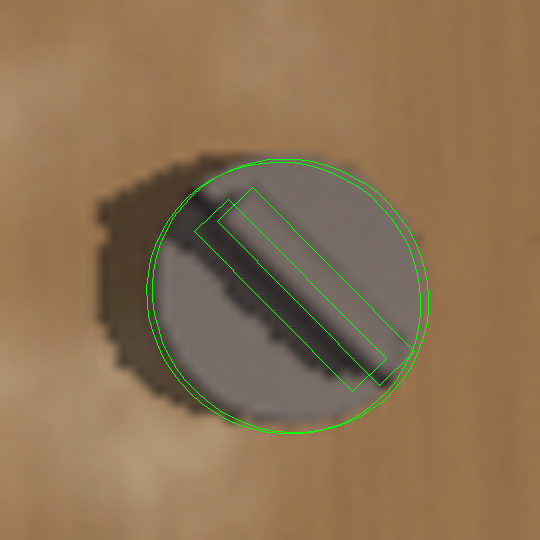

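View pics/o6.png

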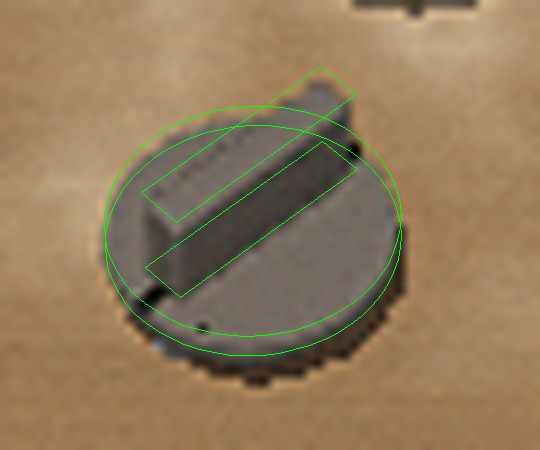

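```bash
python3 - <<'E'
from ov import *
print(toz("side",[(279,253),(240,253)],0), toz("top",[(365,303),(365,258),(213,258),(213,303)],.12),toz("top",[(365,303),(365,258),(213,258),(213,303)],.0))
a=get_image("side")
cv2.imwrite("pics/b.png",cv2.resize(a[130:270,220:300],None,fx=5,fy=4)[:,:,::-1])
E
```

```text
[[ 4.23473902e-01 -1.19705963e-01  1.11022302e-16]
 [ 3.15391736e-01 -1.20361238e-01  0.00000000e+00]] [[ 0.31766318 -0.1417491   0.12      ]
 [ 0.42373729 -0.14226966  0.12      ]
 [ 0.4190032   0.22625307  0.12      ]
 [ 0.31238166  0.22065008  0.12      ]] [[ 0.31069312 -0.152682    0.        ]
 [ 0.42857201 -0.1532605   0.        ]
 [ 0.42331107  0.25627439  0.        ]
 [ 0.30482382  0.25004786  0.        ]]
```

View pics/b.png

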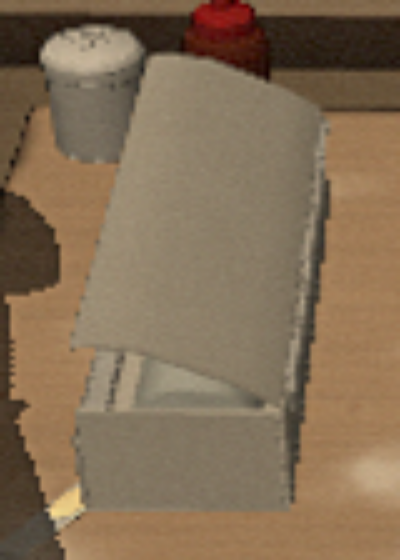

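```bash
cat > go.py <<'E'
from h import *
import sys
# usage: go.py x y z yawOfToolY_deg   (tool pointing straight down)
def tgt(yd):
    a=np.radians(yd); y=np.array([np.cos(a),np.sin(a),0]); z=np.array([0,0,-1.]); return np.c_[np.cross(y,z),y,z]
def rel(x,y,z,yd):
    s=robot.get_state(); R0=Ro.from_rotvec(s['orientation']).as_matrix()
    o=R0.T@(np.array([x,y,z])-s['ee_pos'])*1000
    w=Ro.from_matrix(R0.T@tgt(yd)).as_rotvec()
    return np.round(o,1).tolist(),np.round(w,3).tolist()
def yawy():
    R0=Ro.from_rotvec(robot.get_state()['orientation']).as_matrix(); return np.degrees(np.arctan2(R0[1,1],R0[0,1]))
if __name__=="__main__":
    s=robot.get_state(); print("t",round(s['t'],2),"p",np.round(s['ee_pos'],4),"yaw",round(yawy(),1),"F",np.round(s['wrist_force'],1),"M",np.round(s['moment'],2),"w",round(s['width'],4),"q",np.round(s['joint_pos'],2))
    if len(sys.argv)>1: print(*rel(*map(float,sys.argv[1:])))
E
python3 go.py .5553 .1034 .2 -97.7;python3 go.py .35 -.4 .24 -75
```

```text
t 1.95 p [ 0.254  -0.6254  0.2039] yaw -67.9 F [0.  0.1 0. ] M [0.02 0.   0.05] w 0.0939 q [ 1.04  0.43  0.07  1.61 -0.03  1.11 -0.07]
[553.4, -561.8, 3.9] [-0.0, -0.0, 0.52]
t 1.95 p [ 0.254  -0.6254  0.2039] yaw -67.9 F [0.  0.1 0. ] M [0.02 0.   0.05] w 0.0939 q [ 1.04  0.43  0.07  1.61 -0.03  1.11 -0.07]
[173.8, -172.7, -36.1] [-0.0, -0.0, 0.124]
```

Call:
apply_moves:
  offset:
    - [42,-42,-20]
    - [85,-85,-36]
    - [127,-127,-36]
    - [169,-169,-36]
    - [211,-211,-36]
  angular:
    - [0,0,0.04]
    - [0,0,0.08]
    - [0,0,0.12]
    - [0,0,0.16]
    - [0,0,0.2]
  fingers: [255,255,255,255,255]
  newtons: 20

```text
t: 2.58
ee_pos: [0.3706, -0.3487, 0.2402]
orientation: [3.128, 0.289, 0.001]
wrist_force: [1.4, -0.5, 0.7]
width: 0.0475
```

```bash
python3 go.py .5553 .1034 .2 -97.7
```

```text
t 2.58 p [ 0.3706 -0.3487  0.2402] yaw -79.4 F [ 1.4 -0.5  0.7] M [ 0.03 -0.05 -0.01] w 0.0475 q [ 0.67  0.12 -0.04  1.93  0.01  1.09 -0.76]
[264.4, -410.6, 40.1] [0.001, -0.001, 0.319]
```

Call:
apply_moves:
  offset:
    - [34,-52,0]
    - [68,-104,0]
    - [102,-156,0]
    - [135,-208,10]
    - [169,-260,15]
  angular:
    - [0,0,0.06]
    - [0,0,0.12]
    - [0,0,0.18]
    - [0,0,0.24]
    - [0,0,0.3]
  fingers: [255,255,255,255,255]

```text
t: 3.2
ee_pos: [0.4893, -0.0607, 0.2252]
orientation: [3.136, -0.185, 0.002]
wrist_force: [0.8, -1.7, -0.2]
width: 0.0004
```

```bash
python3 go.py .5553 .1034 .12 -97.7
```

```text
t 3.2 p [ 0.4893 -0.0607  0.2252] yaw -96.8 F [ 0.8 -1.7 -0.2] M [-0.03 -0.03  0.01] w 0.0004 q [ 0.27  0.12 -0.3   1.96  0.04  1.06 -1.74]
[46.1, -170.8, 105.2] [0.001, -0.001, 0.017]
```

Call:
apply_moves:
  offset:
    - [16,-60,20]
    - [32,-115,45]
    - [46,-171,75]
    - [46,-171,100]
    - [46,-171,100]
  angular:
    - [0,0,0.02]
    - [0,0,0.02]
    - [0,0,0.02]
    - [0,0,0.02]
    - [0,0,0.02]
  fingers: [255,255,255,255,255]

```text
t: 3.82
ee_pos: [0.5539, 0.104, 0.1234]
orientation: [3.133, -0.214, -0.004]
wrist_force: [0.7, -1.2, 0.5]
width: 0.0003
```

```bash
python3 go.py .5553 .1034 .081 -97.7; python3 - <<'E'
from ov import *
g=place(G,.646,.0508,-7.7)
draw("top",[g],(240,140,340,240),6,"pics/k1.png")
draw("side",[g],(300,140,385,240),6,"pics/k2.png")
E
```

```text
t 3.83 p [0.5539 0.104  0.1234] yaw -97.8 F [ 0.7 -1.2  0.5] M [-0.02 -0.01 -0.02] w 0.0003 q [ 0.02  0.36 -0.39  1.91  0.17  0.9  -2.16]
[1.5, 0.3, 42.4] [0.001, 0.002, -0.002]
```

View pics/k2.png

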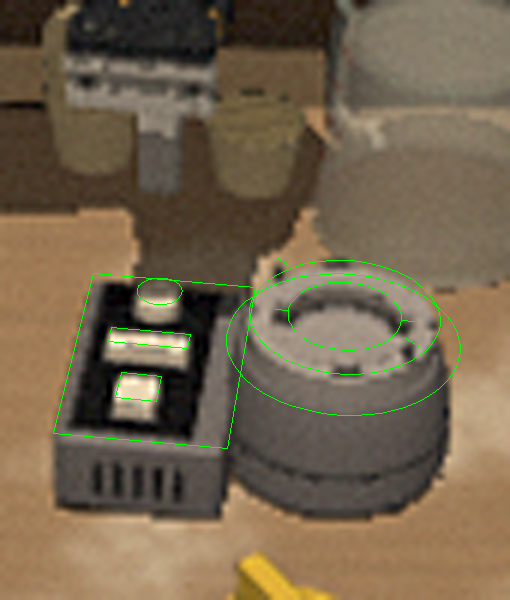

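View pics/k1.png

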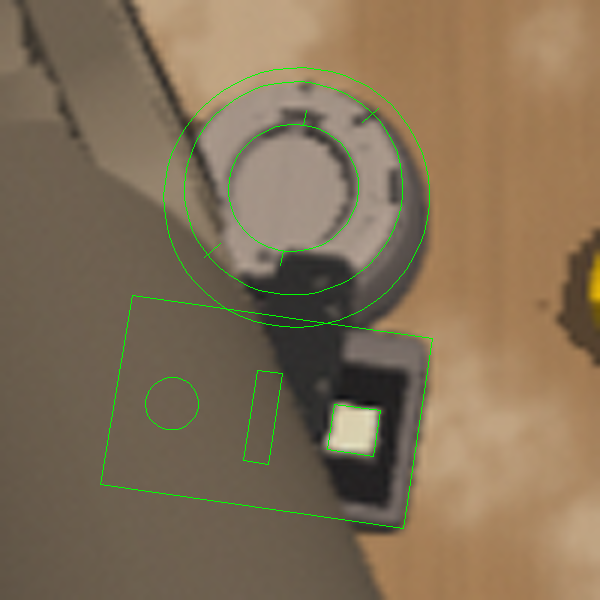

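Call:
apply_moves:
  offset:
    - [1.5,0,30]
    - [1.5,0,40]
    - [1.5,0,44]
    - [1.5,0,47]
    - [1.5,0,49]
  angular:
    - [0,0,0]
    - [0,0,0]
    - [0,0,0]
    - [0,0,0]
    - [0,0,0]
  fingers: [255,255,255,255,255]

```text
t: 4.55
ee_pos: [0.5572, 0.1027, 0.0774]
orientation: [3.133, -0.218, 0.003]
wrist_force: [0.2, 0.2, -0.2]
width: 0.0003
```

```bash
python3 go.py .5553 .1034 .074 -97.7
```

```text
t 4.55 p [0.5572 0.1027 0.0774] yaw -98.0 F [ 0.2  0.2 -0.2] M [ 0.05 -0.06  0.03] w 0.0003 q [ 0.    0.42 -0.37  1.94  0.21  0.81 -2.19]
[-2.0, -0.4, 3.4] [0.001, -0.002, -0.004]
```

Call:
apply_moves:
  offset:
    - [-1,0,2]
    - [-2,0,4]
    - [-2,0,5]
  angular:
    - [0,0,0]
    - [0,0,0]
    - [0,0,0]
  fingers: [255,255,255]

```text
t: 4.92
ee_pos: [0.5552, 0.103, 0.0723]
orientation: [3.133, -0.217, 0.004]
wrist_force: [-0.9, -0.2, 0.2]
width: 0.0006
```

```bash
python3 go.py .5553 .1034 .074 -97.7; python3 - <<'E'
from ov import *
g=place(G,.646,.0508,-7.7)
draw("side",[],(300,140,385,240),6,"pics/k3.png")
E
```

```text
t 4.92 p [0.5552 0.103  0.0723] yaw -97.9 F [-0.9 -0.2  0.2] M [0.06 0.01 0.  ] w 0.0006 q [ 0.    0.43 -0.37  1.95  0.21  0.8  -2.2 ]
[0.1, -0.4, -1.7] [0.001, -0.002, -0.004]
```

View pics/k3.png

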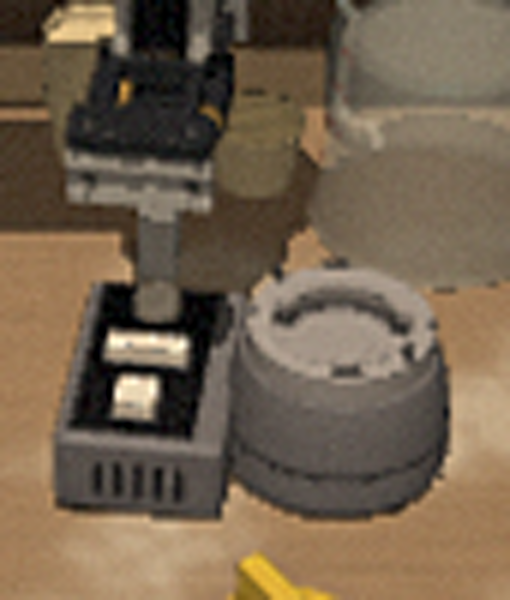

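```bash
python3 - <<'E'
from ov import *
print(proj("side",[[.5552,.103,.0533],[.5552,.103,.0723],[.5552,.103,.062]]))
g=place([G[-3]],.646,.0508,-7.7)
draw("side",[g],(312,165,342,210),13,"pics/k4.png")
q=((proj("side",[.5552,.103,.0533])+.5-[312,165])*13);print(q)
E
```

```text
[[326.06155483 190.40399473]
 [326.14527973 185.40823449]
 [326.09973629 188.12597293]]
[[189.30021274 336.75193148]]
```

View pics/k4.png

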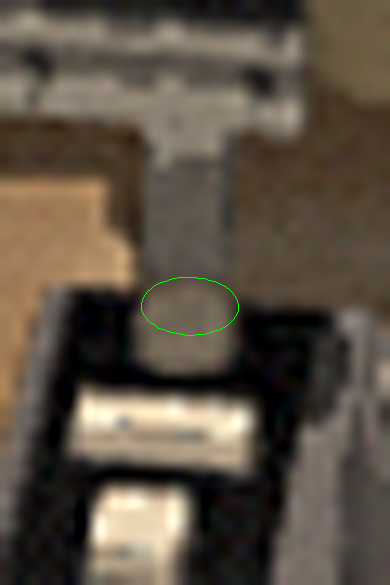

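```bash
python3 - <<'E'
from h import *
print(robot.tips_ahead, [a for a in dir(robot) if a[0]!='_'])
a=get_image("side")
for z in(.0533,.0633,.0723): print(z,proj("side",[[.5552,.103-.0125,z],[.5552,.103,z],[.5552,.1155,z]])[:,1])
cv2.imwrite("pics/k5.png",cv2.resize(a[110:210,290:365],None,fx=6,fy=6)[:,:,::-1])
E
```

```text
0.019 ['Unreachable', 'get_state', 'tips_ahead']
0.0533 [192.83949731 190.40399473 187.99924971]
0.0633 [190.21277754 187.78420448 185.38641067]
0.0723 [187.83041884 185.40823449 183.01684724]
```

View pics/k5.png

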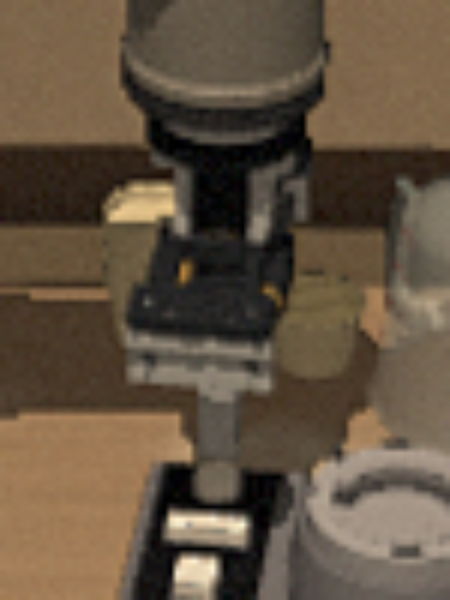

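```bash
python3 - <<'E'
from h import *
a=get_image("side")[180:198,316:336].astype(float)
print(a.mean(2).astype(int))
b=np.clip((a-20)*2.0,0,255).astype(np.uint8)
cv2.imwrite("pics/k6.png",cv2.resize(b,None,fx=30,fy=30,interpolation=cv2.INTER_NEAREST)[:,:,::-1])
E
```

```text
[[124 125 125 125  73  50  55  81  84  84  85  83  83  70  63  60  59  57
   61  70]
 [120 122 123 133  71  50  51  84  82  83  82  85  90  65  59  58  66  69
   66  67]
 [124 122 129 134  97  56  57  87  78  83  80  80  87  68  67  74  69  74
   69  73]
 [125 132 130 132 144 103  65  80  87  84  83  83  88  56  69  76  76  73
   66  69]
 [128 133 133 136 141 155  86  77  86  84  84  88  82  58  73  73  69  80
   72  74]
 [133 138 131 143 146 152  75  70  80  80  80  79  84  79  70  69  73  74
   73  71]
 [127 125 131 135 140 147  82  59  67  64  74  76  69  68  66  75  74  72
   70  69]
 [106  59  28  41  36  62  35  73  85  87 105 100  86  76  64  66  69  69
   70  73]
 [ 90  33  14   0   0   0  33  97  98 101  99  99 103  83  29  35  47  44
   57  53]
 [ 72  20   2  21   4   0  68 102  99 100  94  96 103  80  25   0  18   0
    0   0]
 [ 60  11   1   0  13  12  64 101 100  97  97  99 109  89  22   0   0  20
    5   4]
 [ 52   1   0   3   3   3  52  97 104 102 107 109 104  83  31   7   6  15
   14   2]
 [ 35  14   7   9   6   1  51  91 103 102 105 102 102  60  19   0   0   6
   11   8]
 [ 33   5   0   8   0   2   0  28  69  75  77  66  56  30   5  12   0   6
    6   7]
 [ 11   1  49  30  17  14  12   0   1   0   0   0   0   0   0   2  15  15
    7  20]
 [  0   0 141 132 121 116 118 108 101 114  82  71  80  55  47  28   8   2
    0  33]
 [ 15  37 220 230 231 217 223 228 224 239 200 182 195 157 167  75   0   8
    9  30]
 [  8  78 201 226 223 152 187 200 193 204 209 209 221 227 242 113   3   8
   11  57]]
```

View pics/k6.png

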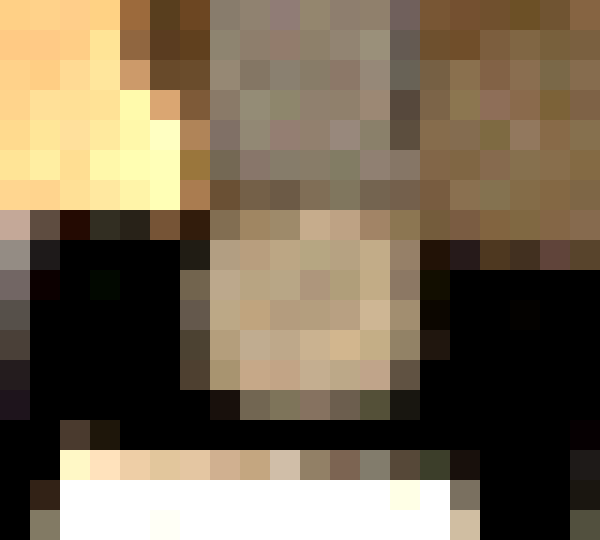

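```bash
python3 - <<'E'
from h import *
P=[[.254,-.625,.203],[.254,-.625,.184],[.254,-.625,.281]]
print(proj("side",P),proj("top",P))
R=Ro.from_rotvec([-3.082,-.602,0]).as_matrix()
for s in(1,-1):
  Q=np.array(P[0])+R@[0,s*.0535,.019]; print(s,proj("side",Q),proj("top",Q))
a=cv2.imread("pics/side0.png")[300:400,90:200];b=cv2.imread("pics/top0.png")[310:400,560:640]
cv2.imwrite("pics/i1.png",cv2.resize(a,None,fx=5,fy=5));cv2.imwrite("pics/i2.png",cv2.resize(b,None,fx=6,fy=6))
E
```

```text
[[154.96979142 370.74176256]
 [157.05866898 377.11108161]
 [145.7524483  342.74583624]] [[596.89570523 340.30295289]
 [591.52525041 339.02148368]
 [621.42418133 346.16045353]]
1 [[161.35575753 403.65415573]] [[614.09793989 329.9405199 ]]
-1 [[153.09940532 352.84465617]] [[568.89665593 348.14614364]]
```

View pics/i1.png

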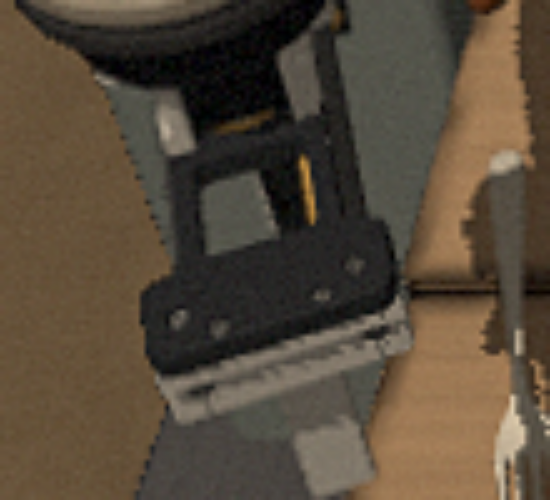

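View pics/i2.png

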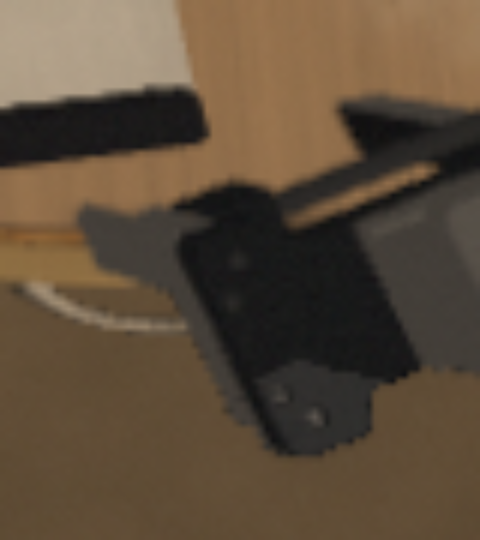

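Call:
apply_moves:
  offset:
    - [0,0,2]
    - [0,0,4]
    - [0,0,6]
  angular:
    - [0,0,0]
    - [0,0,0]
    - [0,0,0]
  fingers: [255,255,255]

```text
t: 5.5
ee_pos: [0.5553, 0.103, 0.0662]
orientation: [3.133, -0.218, 0.003]
wrist_force: [-0.3, 0.4, 1.0]
width: 0.0006
```

```bash
python3 go.py .5553 .1034 .066 -97.7
```

```text
t 5.5 p [0.5553 0.103  0.0662] yaw -97.9 F [-0.3  0.4  1. ] M [-0.02  0.03 -0.  ] w 0.0006 q [-0.    0.44 -0.37  1.96  0.22  0.79 -2.2 ]
[-0.0, -0.4, 0.2] [0.001, -0.002, -0.004]
```

Contact is beginning only now (reported TCP height reads lower than the tips really are). Continue gently.

Call:
apply_moves:
  offset:
    - [0,0,2]
    - [0,0,4]
  angular:
    - [0,0,0]
    - [0,0,0]
  fingers: [255,255]

```text
t: 5.75
ee_pos: [0.5553, 0.1029, 0.062]
orientation: [3.133, -0.218, 0.003]
wrist_force: [-0.3, 0.4, 0.6]
width: 0.0006
```

```bash
python3 go.py .5553 .1034 .066 -97.7; python3 - <<'E'
from h import *
a=get_image("side")[170:200,310:340].astype(float)
b=np.clip((a-20)*2.0,0,255).astype(np.uint8)
cv2.imwrite("pics/k7.png",cv2.resize(b,None,fx=18,fy=18,interpolation=cv2.INTER_NEAREST)[:,:,::-1])
E
```

```text
t 5.75 p [0.5553 0.1029 0.062 ] yaw -97.9 F [-0.3  0.4  0.6] M [0.01 0.01 0.  ] w 0.0006 q [-0.    0.44 -0.37  1.96  0.22  0.78 -2.2 ]
[-0.0, -0.5, -4.0] [0.001, -0.002, -0.004]
```

View pics/k7.png

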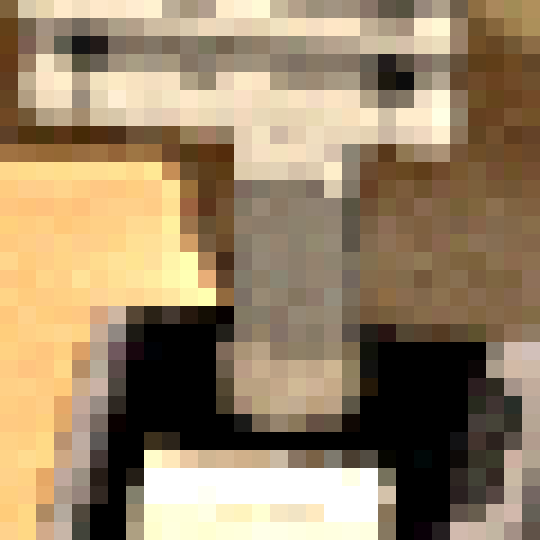

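Call:
apply_moves:
  offset:
    - [0,0,2]
    - [0,0,4]
    - [0,0,5]
  angular:
    - [0,0,0]
    - [0,0,0]
    - [0,0,0]
  fingers: [255,255,255]

```text
t: 6.18
ee_pos: [0.5552, 0.1029, 0.0568]
orientation: [3.133, -0.218, 0.003]
wrist_force: [0.4, -0.7, 4.1]
width: 0.0006
```

```bash
python3 go.py .5553 .1034 .066 -97.7
```

```text
t 6.17 p [0.5552 0.1029 0.0568] yaw -97.9 F [ 0.4 -0.7  4.1] M [0.02 0.07 0.02] w 0.0006 q [-0.01  0.45 -0.36  1.96  0.23  0.77 -2.21]
[0.0, -0.4, -9.2] [0.001, -0.002, -0.004]
```

Call:
apply_moves:
  offset:
    - [0,0,2]
    - [0,0,3]
  angular:
    - [0,0,0]
    - [0,0,0]
  fingers: [255,255]

```text
t: 6.42
ee_pos: [0.5554, 0.103, 0.0543]
orientation: [3.133, -0.218, 0.004]
wrist_force: [-6.9, -1.7, 22.2]
width: 0.0002
```

```bash
python3 go.py .5553 .1034 .066 -97.7
```

```text
t 6.42 p [0.5554 0.103  0.0543] yaw -98.0 F [-6.9 -1.7 22.2] M [-0.44  1.58  0.01] w 0.0002 q [-0.01  0.45 -0.36  1.96  0.23  0.76 -2.21]
[-0.2, -0.4, -11.7] [0.001, -0.002, -0.004]
```

```bash
python3 - <<'E'
from h import *
a=get_image("side")[170:200,310:340].astype(float)
b=np.clip((a-20)*2.0,0,255).astype(np.uint8)
cv2.imwrite("pics/k8.png",cv2.resize(b,None,fx=18,fy=18,interpolation=cv2.INTER_NEAREST)[:,:,::-1])
E
```

```text
(no output)
```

View pics/k8.png

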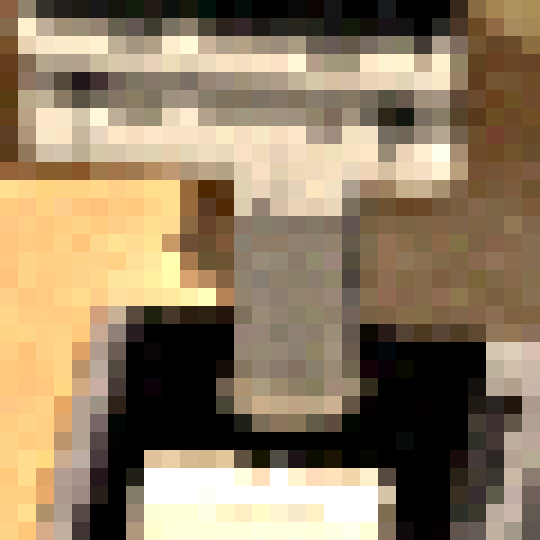

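Call:
apply_moves:
  offset:
    - [0,0,-15]
    - [0,0,-32]
    - [0,40,-32]
    - [0,80,-32]
    - [0,80,-18]
  angular:
    - [0,0,0]
    - [0,0,0]
    - [0,0,0]
    - [0,0,0]
    - [0,0,0]
  fingers: [255,255,255,255,255]

```text
t: 7.1
ee_pos: [0.5448, 0.0205, 0.0736]
orientation: [3.132, -0.225, 0.007]
wrist_force: [-0.2, 0.4, 0.6]
width: 0.0006
```

```bash
python3 go.py .5445 .0242 .0545 -97.7; python3 - <<'E'
from h import *
a=get_image("side")
cv2.imwrite("pics/k9.png",cv2.resize(a[150:225,300:380],None,fx=8,fy=8)[:,:,::-1])
E
```

```text
t 7.1 p [0.5448 0.0205 0.0736] yaw -98.2 F [-0.2  0.4  0.6] M [0.08 0.03 0.01] w 0.0006 q [ 0.13  0.39 -0.35  2.    0.2   0.78 -2.05]
[-0.9, -3.6, 19.1] [0.002, -0.005, -0.009]
```

View pics/k9.png

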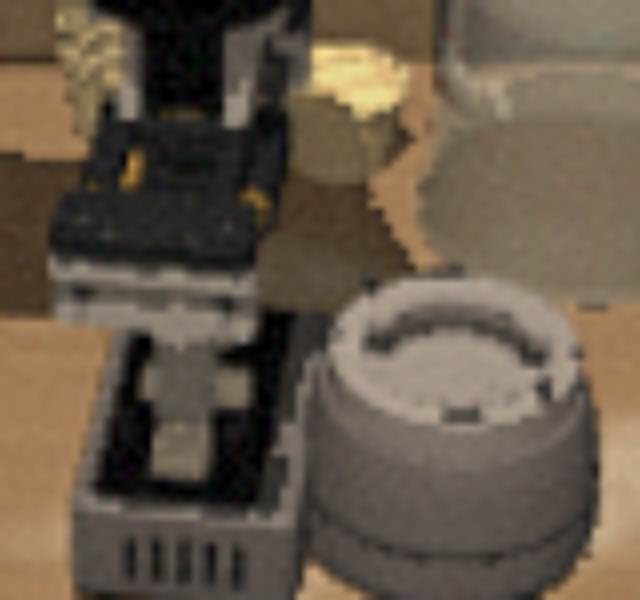

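Call:
apply_moves:
  offset:
    - [-1,-3.5,6]
    - [-1,-3.5,12]
    - [-1,-3.5,16]
    - [-1,-3.5,18.5]
    - [-1,-3.5,19.5]
  angular:
    - [0,0,0]
    - [0,0,0]
    - [0,0,0]
    - [0,0,0]
    - [0,0,0]
  fingers: [255,255,255,255,255]

```text
t: 7.78
ee_pos: [0.5438, 0.0271, 0.0537]
orientation: [3.133, -0.22, 0.004]
wrist_force: [-16.3, 2.6, 47.1]
width: 0.0005
```

```bash
python3 go.py .5445 .0242 .0545 -97.7
```

```text
t 7.78 p [0.5438 0.0271 0.0537] yaw -98.0 F [-16.3   2.6  47.1] M [ 0.79  3.92 -0.04] w 0.0005 q [ 0.12  0.42 -0.35  2.01  0.21  0.74 -2.07]
[1.1, 2.8, -0.8] [0.001, -0.003, -0.006]
```

Call:
apply_moves:
  offset:
    - [0,0,-10]
    - [0,0,-32]
    - [0,-20,-32]
    - [1,-37.5,-32]
    - [1,-37.5,-15]
  angular:
    - [0,0,0]
    - [0,0,0]
    - [0,0,0]
    - [0,0,0]
    - [0,0,0]
  fingers: [255,255,255,255,255]

```text
t: 8.4
ee_pos: [0.5509, 0.0659, 0.0686]
orientation: [3.134, -0.217, 0.007]
wrist_force: [-0.1, 0.2, -0.7]
width: 0.0005
```

```bash
python3 go.py .5499 .0638 .0575 -97.7; python3 - <<'E'
from h import *
a=get_image("side")
cv2.imwrite("pics/k10.png",cv2.resize(a[150:225,300:380],None,fx=8,fy=8)[:,:,::-1])
E
```

```text
t 8.4 p [0.5509 0.0659 0.0686] yaw -97.9 F [-0.1  0.2 -0.7] M [ 0.03 -0.01  0.04] w 0.0005 q [ 0.06  0.42 -0.36  1.98  0.21  0.78 -2.13]
[-0.7, 2.2, 11.1] [-0.0, -0.005, -0.004]
```

View pics/k10.png

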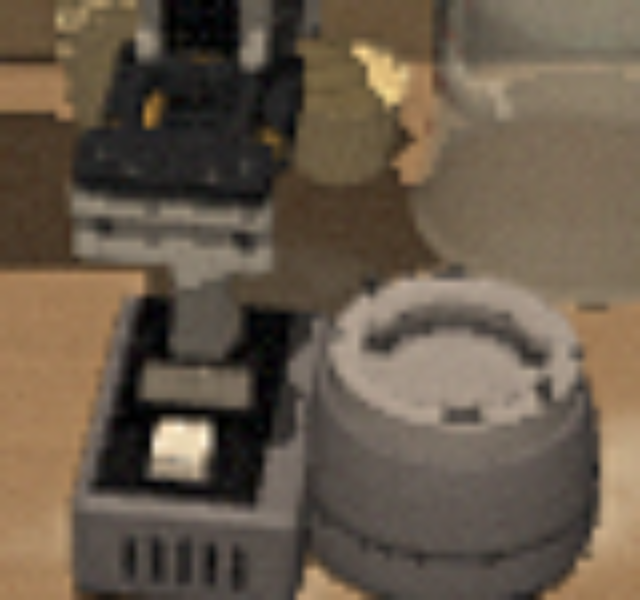

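Call:
apply_moves:
  offset:
    - [-0.5,2,5]
    - [-0.5,2,9]
    - [-0.5,2,12]
    - [-0.5,2,13.5]
  angular:
    - [0,0,0]
    - [0,0,0]
    - [0,0,0]
    - [0,0,0]
  fingers: [255,255,255,255]

```text
t: 8.95
ee_pos: [0.548, 0.0616, 0.0536]
orientation: [3.131, -0.219, 0.0]
wrist_force: [-18.3, -5.2, 50.8]
width: 0.0007
```

```bash
python3 go.py .5499 .0638 .0545 -97.7
```

```text
t 8.95 p [0.548  0.0616 0.0536] yaw -98.0 F [-18.3  -5.2  50.8] M [-1.19  4.73 -0.  ] w 0.0007 q [ 0.06  0.44 -0.36  1.99  0.22  0.75 -2.14]
[1.6, -2.4, -0.9] [0.003, -0.001, -0.006]
```

Call:
apply_moves:
  offset:
    - [0,0,-15]
    - [0,0,-70]
    - [0,20,-130]
    - [0,70,-160]
    - [0,130,-160]
  angular:
    - [0,0,0]
    - [0,0,0]
    - [0,0,-0.1]
    - [0,0,-0.25]
    - [0,0,-0.4]
  fingers: [255,255,100,0,0]

```text
t: 9.57
ee_pos: [0.5312, -0.0668, 0.2169]
orientation: [3.11, 0.413, 0.007]
wrist_force: [1.3, -0.3, 0.1]
width: 0.0269
```

```bash
python3 go.py .4855 -.327 .15 -46
```

```text
t 9.57 p [ 0.5312 -0.0668  0.2169] yaw -74.9 F [ 1.3 -0.3  0.1] M [-0.02 -0.06  0.07] w 0.0269 q [ 0.35  0.21 -0.4   1.89  0.1   1.06 -1.39]
[-112.3, 238.9, 67.6] [0.006, -0.003, -0.504]
```

Call:
apply_moves:
  offset:
    - [-23,48,5]
    - [-46,96,10]
    - [-69,144,20]
    - [-92,192,30]
    - [-112,239,40]
  angular:
    - [0,0,-0.1]
    - [0,0,-0.2]
    - [0,0,-0.3]
    - [0,0,-0.4]
    - [0.006,-0.003,-0.5]
  fingers: [0,0,0,0,0]

```text
t: 10.2
ee_pos: [0.4849, -0.329, 0.1776]
orientation: [2.913, 1.175, -0.0]
wrist_force: [1.1, -0.3, -0.6]
width: 0.0775
```

```bash
python3 go.py .4855 -.327 .1 -46; python3 - <<'E'
from ov import *
l=place(L,.486,-.328,44)
draw("top",[l],(370,190,470,290),6,"pics/l1.png")
draw("side",[l],(250,220,340,340),6,"pics/l2.png")
a=get_image("side");cv2.imwrite("pics/k11.png",cv2.resize(a[150:250,290:390],None,fx=6,fy=6)[:,:,::-1])
E
```

```text
t 10.2 p [ 0.4849 -0.329   0.1776] yaw -46.1 F [ 1.1 -0.3 -0.6] M [ 0.02 -0.13  0.02] w 0.0775 q [ 0.74  0.32 -0.31  1.82  0.11  1.01 -0.42]
[1.9, -1.0, 77.6] [0.0, 0.0, -0.001]
```

View pics/l1.png

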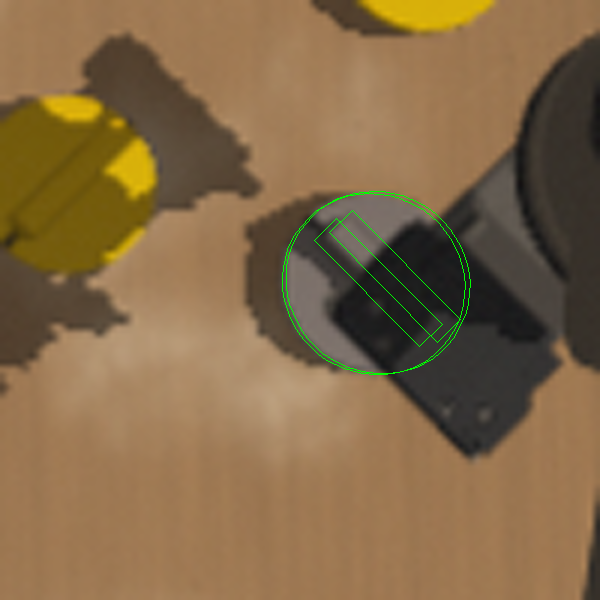

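View pics/l2.png

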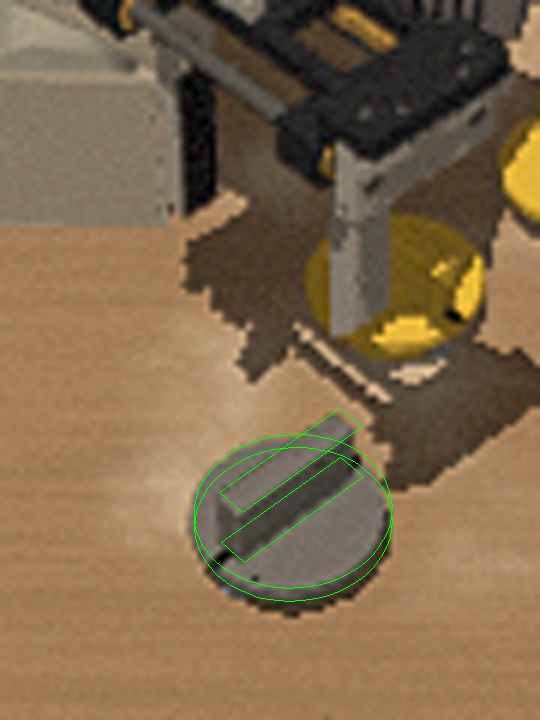

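View pics/k11.png

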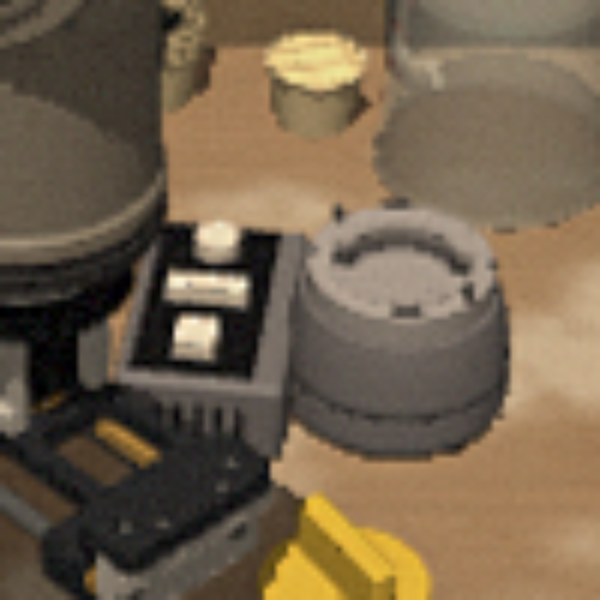

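```bash
python3 - <<'E'
from h import *
s=robot.get_state(); p=s['ee_pos'];R=Ro.from_rotvec(s['orientation']).as_matrix();w=s['width']
print(p,w)
for d in(0,.019):
  for sy in(1,-1): 
    X=np.array([p+R@[sx,sy*(w/2+e),d] for sx in(-.008,.008) for e in(0,.0125)]); print(d,sy,proj("side",X).round(1).tolist())
E
```

```text
[ 0.48409401 -0.32975931  0.17678688] 0.08906468164000642
0 1 [[306.9, 273.2], [310.7, 276.3], [312.2, 269.6], [316.1, 272.6]]
0 -1 [[280.7, 252.5], [277.2, 249.8], [286.0, 249.2], [282.5, 246.5]]
0.019 1 [[306.9, 279.3], [310.7, 282.3], [312.3, 275.6], [316.1, 278.6]]
0.019 -1 [[281.0, 258.5], [277.5, 255.7], [286.3, 255.2], [282.9, 252.5]]
```

Call:
apply_moves:
  offset:
    - [2,-2,40]
    - [2,-2,80]
    - [2,-2,110]
    - [2,-2,122]
  angular:
    - [0,0,0]
    - [0,0,0]
    - [0,0,0]
    - [0,0,0]
  fingers: [0,0,0,0]

```text
t: 10.85
ee_pos: [0.4837, -0.3256, 0.0536]
orientation: [-2.915, -1.165, 0.003]
wrist_force: [-0.1, 0.1, 0.4]
width: 0.0937
```

```bash
python3 go.py .4855 -.327 .035 -46; python3 - <<'E'
from ov import *
l=place(L,.486,-.328,44)
draw("side",[l],(250,230,340,340),6,"pics/l3.png")
E
```

```text
t 10.85 p [ 0.4837 -0.3256  0.0536] yaw -46.4 F [-0.1  0.1  0.4] M [ 0.01  0.02 -0.01] w 0.0937 q [ 0.71  0.47 -0.28  1.92  0.18  0.78 -0.49]
[0.3, 2.3, 18.6] [-0.003, 0.001, -0.008]
```

View pics/l3.png

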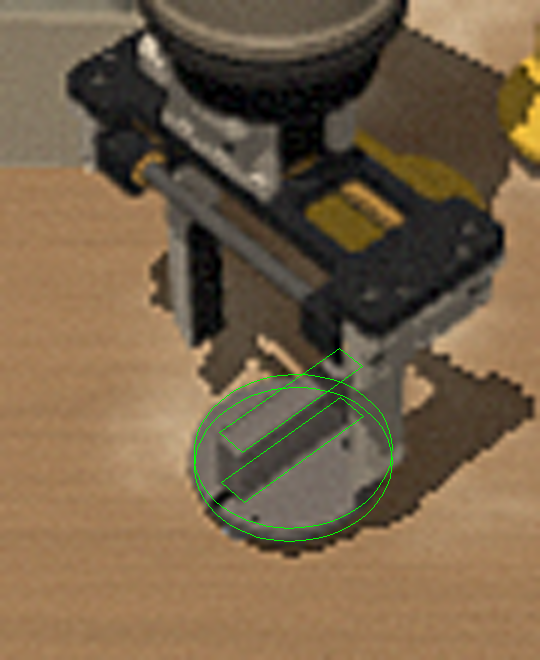

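Call:
apply_moves:
  offset:
    - [0.3,2,9]
    - [0.3,2,15]
    - [0.3,2,18]
    - [0.3,2,18]
  angular:
    - [0,0,0]
    - [0,0,0]
    - [0,0,0]
    - [0,0,0]
  fingers: [0,0,0,60]

```text
t: 11.4
ee_pos: [0.4851, -0.3269, 0.0352]
orientation: [-2.915, -1.164, 0.004]
wrist_force: [0.0, 0.4, 0.7]
width: 0.0874
```

```bash
python3 go.py .4855 -.327 .035 -46; python3 - <<'E'
from ov import *
draw("side",[],(250,230,340,340),6,"pics/l4.png")
E
```

```text
t 11.4 p [ 0.4851 -0.3269  0.0352] yaw -46.4 F [0.  0.4 0.7] M [ 0.03 -0.04 -0.01] w 0.0874 q [ 0.7   0.5  -0.27  1.93  0.19  0.74 -0.5 ]
[0.2, 0.3, 0.2] [-0.003, 0.001, -0.008]
```

View pics/l4.png

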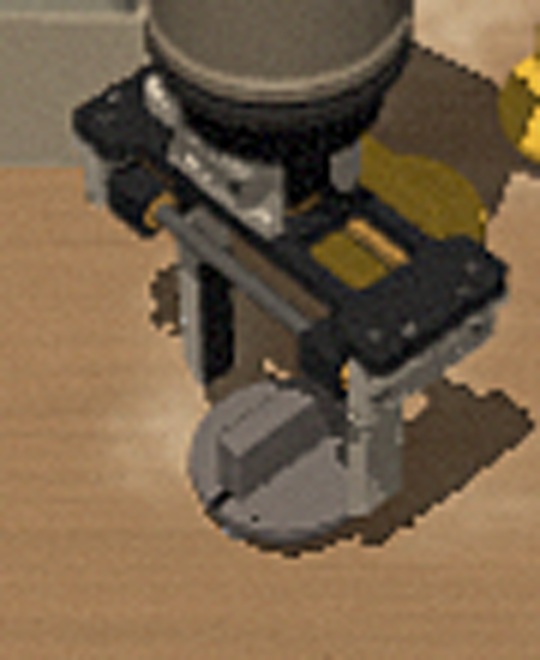

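Call:
apply_moves:
  offset:
    - [0,0,0]
    - [0,0,0]
    - [0,0,0]
    - [0,0,0]
    - [0,0,0]
  angular:
    - [0,0,0]
    - [0,0,0]
    - [0,0,0]
    - [0,0,0]
    - [0,0,0]
  fingers: [255,255,255,255,255]
  newtons: 35

```text
t: 12.08
ee_pos: [0.4852, -0.327, 0.0353]
orientation: [-2.915, -1.164, 0.003]
wrist_force: [0.2, 0.3, -0.1]
width: 0.0332
```

Call:
apply_moves:
  offset:
    - [0,0,0]
    - [0,0,0]
    - [0,0,-4]
  angular:
    - [0,0,0]
    - [0,0,0]
    - [0,0,0]
  fingers: [255,255,255]

```text
t: 12.45
ee_pos: [0.4849, -0.3268, 0.0392]
orientation: [-2.915, -1.164, 0.004]
wrist_force: [-0.7, 0.6, -2.5]
width: 0.0136
```

```bash
python3 go.py .4855 -.327 .035 -46; python3 - <<'E'
from ov import *
draw("side",[],(250,230,340,340),6,"pics/l5.png")
E
```

```text
t 12.45 p [ 0.4849 -0.3268  0.0392] yaw -46.4 F [-0.7  0.6 -2.5] M [-0.05 -0.01 -0.01] w 0.0136 q [ 0.7   0.49 -0.28  1.92  0.19  0.75 -0.49]
[0.3, 0.5, 4.2] [-0.004, 0.001, -0.008]
```

View pics/l5.png

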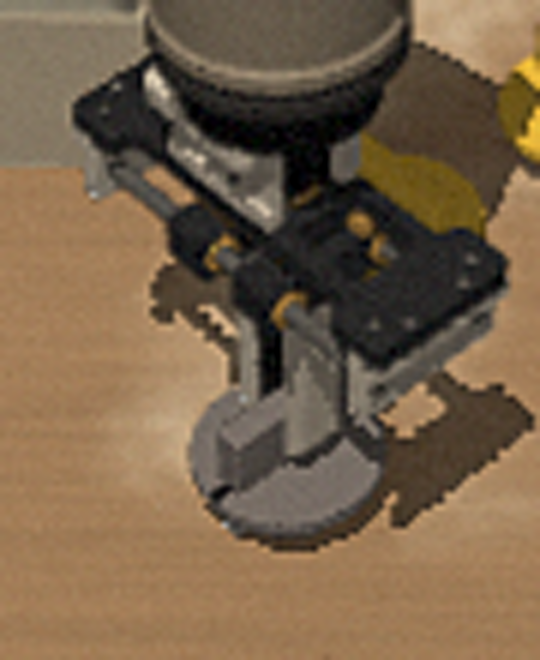

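Call:
apply_moves:
  offset:
    - [0,0,-30]
    - [0,0,-70]
    - [0,0,-110]
    - [0,0,-130]
    - [0,0,-130]
  angular:
    - [0,0,0]
    - [0,0,0]
    - [0,0,-0.1]
    - [0,0,-0.25]
    - [0,0,-0.4]
  fingers: [255,255,255,255,255]

```text
t: 13.12
ee_pos: [0.4864, -0.3277, 0.1719]
orientation: [2.623, 1.728, -0.001]
wrist_force: [0.6, 0.8, -1.9]
width: 0.014
```

```bash
python3 go.py .646 .0503 .165 82; python3 - <<'E'
from ov import *
from go import yawy
s=robot.get_state();p=s['ee_pos']
L2=L[:3]+[circ(.026,0)]
l=place(L2,p[0],p[1],yawy()+90,p[2]-.0352)
draw("side",[l],(250,180,340,310),5,"pics/l6.png")
draw("top",[l],(390,180,490,280),6,"pics/l7.png")
E
```

```text
t 13.12 p [ 0.4864 -0.3277  0.1719] yaw -23.3 F [ 0.6  0.8 -1.9] M [-0.08 -0.01  0.02] w 0.014 q [ 0.8   0.34 -0.39  1.82  0.15  1.01 -0.06]
[410.3, -2.6, 6.7] [-0.001, 0.0, -1.837]
```

View pics/l6.png

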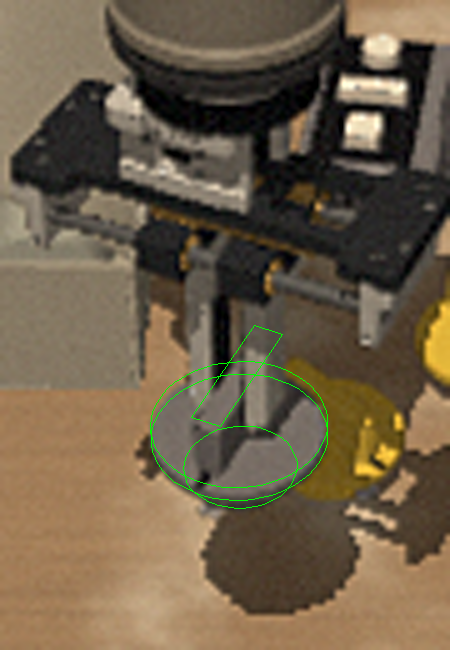

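View pics/l7.png

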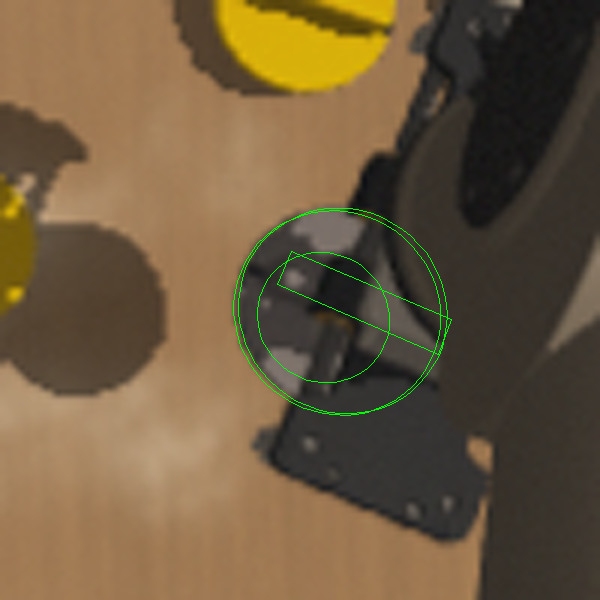

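Call:
apply_moves:
  offset:
    - [40,0,0]
    - [82,0,0]
    - [123,0,0]
    - [164,0,0]
    - [205,0,0]
  angular:
    - [0,0,-0.17]
    - [0,0,-0.34]
    - [0,0,-0.51]
    - [0,0,-0.68]
    - [0,0,-0.85]
  fingers: [255,255,255,255,255]

```text
t: 13.85
ee_pos: [0.5672, -0.138, 0.17]
orientation: [-1.678, -2.652, 0.001]
wrist_force: [0.2, 0.0, -1.0]
width: 0.0136
```

```bash
python3 go.py .646 .0503 .165 82
```

```text
t 13.85 p [ 0.5672 -0.138   0.17  ] yaw 25.4 F [ 0.2  0.  -1. ] M [-0.04 -0.15  0.01] w 0.0136 q [ 0.63  0.38 -0.62  1.82  0.25  1.03  0.35]
[136.4, 151.9, 5.0] [-0.001, -0.003, -0.989]
```

Call:
apply_moves:
  offset:
    - [27,30,0]
    - [55,61,0]
    - [82,91,0]
    - [109,122,0]
    - [136,152,0]
  angular:
    - [0,0,-0.17]
    - [0,0,-0.34]
    - [0,0,-0.51]
    - [0,0,-0.68]
    - [0,0,-0.85]
  fingers: [255,255,255,255,255]

```text
t: 14.48
ee_pos: [0.6465, 0.0511, 0.1695]
orientation: [-0.433, -3.108, -0.001]
wrist_force: [0.7, -0.0, -1.8]
width: 0.014
```

```bash
python3 go.py .646 .0503 .155 82
```

```text
t 14.47 p [0.6465 0.0511 0.1695] yaw 74.1 F [ 0.7 -0.  -1.8] M [ 0.03 -0.17 -0.  ] w 0.014 q [ 0.41  0.54 -0.81  1.66  0.42  1.13  0.78]
[0.2, -0.8, 14.5] [0.0, -0.004, -0.137]
```

Call:
apply_moves:
  offset:
    - [0,-0.5,7]
    - [0,-0.5,14]
    - [0,-0.5,14]
    - [0,-0.5,14]
  angular:
    - [0,0,-0.1]
    - [0,0,-0.137]
    - [0,0,-0.137]
    - [0,0,-0.137]
  fingers: [255,255,255,255]

```text
t: 14.98
ee_pos: [0.6463, 0.05, 0.1556]
orientation: [-0.225, -3.13, -0.001]
wrist_force: [-0.2, 0.4, -2.9]
width: 0.0139
```

```bash
python3 go.py .646 .0503 .130 82; python3 - <<'E'
from ov import *
from go import yawy
s=robot.get_state();p=s['ee_pos']
L2=L[:3]+[circ(.026,0)]
l=place(L2,p[0],p[1],yawy()+90,p[2]-.0352)
g=place(G[1:3]+G[4:8],.646,.0508,-7.7)
draw("side",[l,g],(310,140,395,240),7,"pics/m1.png")
draw("top",[l,g],(240,130,340,230),6,"pics/m2.png")
E
```

```text
t 14.97 p [0.6463 0.05   0.1556] yaw 81.8 F [-0.2  0.4 -2.9] M [ 0.07 -0.15 -0.07] w 0.0139 q [ 0.42  0.56 -0.83  1.67  0.45  1.12  0.89]
[0.3, 0.3, 25.6] [0.0, -0.004, -0.004]
```

View pics/m1.png

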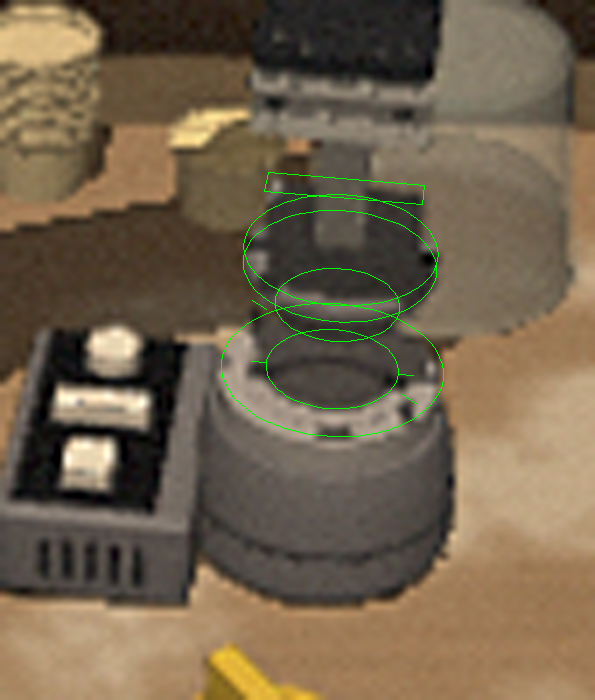

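View pics/m2.png

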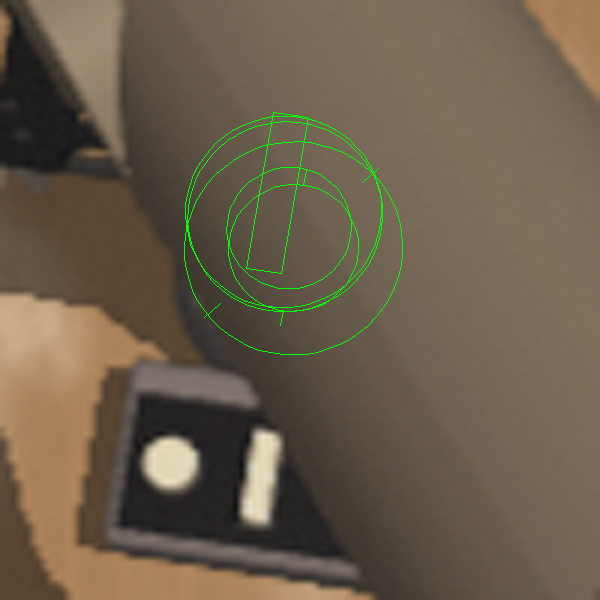

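Call:
apply_moves:
  offset:
    - [0,0,10]
    - [0,0,20]
    - [0,0,28]
    - [0,0,31]
    - [0,0,33]
  angular:
    - [0,0,0]
    - [0,0,0]
    - [0,0,0]
    - [0,0,0]
    - [0,0,0]
  fingers: [255,255,255,255,255]

```text
t: 15.7
ee_pos: [0.6464, 0.0503, 0.1227]
orientation: [-0.223, -3.13, -0.001]
wrist_force: [0.5, 0.5, -1.6]
width: 0.0139
```

```bash
python3 go.py .646 .0503 .115 82
```

```text
t 15.7 p [0.6464 0.0503 0.1227] yaw 81.9 F [ 0.5  0.5 -1.6] M [ 0.06 -0.09 -0.02] w 0.0139 q [ 0.41  0.59 -0.81  1.7   0.48  1.06  0.87]
[0.3, -0.1, 7.7] [0.0, -0.003, -0.002]
```

Call:
apply_moves:
  offset:
    - [0,0,2]
    - [0,0,4]
    - [0,0,5]
  angular:
    - [0,0,0]
    - [0,0,0]
    - [0,0,0]
  fingers: [255,255,255]

```text
t: 16.08
ee_pos: [0.6462, 0.0504, 0.1176]
orientation: [-0.222, -3.13, -0.001]
wrist_force: [-1.9, 1.1, -0.9]
width: 0.014
```

```bash
python3 go.py .646 .0503 .115 82
```

```text
t 16.07 p [0.6462 0.0504 0.1176] yaw 81.9 F [-1.9  1.1 -0.9] M [0.34 0.3  0.03] w 0.014 q [ 0.41  0.6  -0.81  1.7   0.48  1.06  0.86]
[0.2, -0.2, 2.6] [0.0, -0.004, -0.002]
```

Call:
apply_moves:
  offset:
    - [0.6,0.4,2]
    - [0.6,0.4,5]
    - [0.6,0.4,8]
  angular:
    - [0,0,0]
    - [0,0,0]
    - [0,0,0]
  fingers: [255,255,255]

```text
t: 16.45
ee_pos: [0.6457, 0.0508, 0.1094]
orientation: [-0.223, -3.13, -0.001]
wrist_force: [0.9, -0.3, -2.0]
width: 0.0135
```

```bash
python3 go.py .646 .0503 .105 82
```

```text
t 16.45 p [0.6457 0.0508 0.1094] yaw 81.9 F [ 0.9 -0.3 -2. ] M [ 0.08 -0.1  -0.04] w 0.0135 q [ 0.4   0.6  -0.81  1.71  0.49  1.04  0.86]
[-0.4, -0.4, 4.4] [0.0, -0.003, -0.002]
```

Slotting in freely. Down to the floor.

Call:
apply_moves:
  offset:
    - [0,0,2]
    - [0,0,3.5]
    - [0,0,4.5]
    - [0,0,5]
  angular:
    - [0,0,0]
    - [0,0,0]
    - [0,0,0]
    - [0,0,0]
  fingers: [255,255,255,255]

```text
t: 16.95
ee_pos: [0.6457, 0.0509, 0.1053]
orientation: [-0.223, -3.131, -0.0]
wrist_force: [-8.1, -3.1, 17.9]
width: 0.0139
```

```bash
python3 go.py .646 .0503 .105 82
```

```text
t 16.95 p [0.6457 0.0509 0.1053] yaw 81.9 F [-8.1 -3.1 17.9] M [-0.55  1.8  -0.05] w 0.0139 q [ 0.4   0.61 -0.8   1.71  0.5   1.04  0.85]
[-0.4, -0.5, 0.3] [-0.0, -0.003, -0.002]
```

Call:
apply_moves:
  offset:
    - [0,0,0.2]
    - [0,0,0.2]
    - [0,0,0.2]
    - [0,0,0.2]
  angular:
    - [0,0,0.04]
    - [0,0,0.1]
    - [0,0,0.2]
    - [0,0,0.3]
  fingers: [255,255,255,255]

```text
t: 17.45
ee_pos: [0.6459, 0.0511, 0.1054]
orientation: [-0.694, -3.061, 0.0]
wrist_force: [-0.7, 0.7, 0.4]
width: 0.014
```

```bash
python3 go.py .6457 .0509 .105 42
```

```text
t 17.45 p [0.6459 0.0511 0.1054] yaw 64.5 F [-0.7  0.7  0.4] M [ 0.03 -0.1   0.12] w 0.014 q [ 0.36  0.59 -0.74  1.72  0.45  1.02  0.58]
[0.1, -0.3, 0.4] [-0.001, -0.002, 0.392]
```

Call:
apply_moves:
  offset:
    - [0,0,0.4]
    - [0,0,0.4]
    - [0,0,0.4]
    - [0,0,0.4]
    - [0,0,0.4]
  angular:
    - [0,0,0.1]
    - [0,0,0.2]
    - [0,0,0.3]
    - [0,0,0.39]
    - [0,0,0.39]
  fingers: [255,255,255,255,255]

```text
t: 18.08
ee_pos: [0.646, 0.0511, 0.1053]
orientation: [-1.274, -2.869, 0.001]
wrist_force: [-2.4, -0.5, 5.1]
width: 0.0135
```

```bash
python3 go.py .6457 .0509 .105 42; python3 - <<'E'
from ov import *
from go import yawy
s=robot.get_state();p=s['ee_pos']
l=place(L[:1]+L[2:3],p[0],p[1],yawy()+90,p[2]-.0352)
draw("side",[],(310,130,395,230),7,"pics/n1.png")
draw("side",[l],(310,130,395,230),7,"pics/n2.png")
draw("top",[],(240,130,340,230),6,"pics/n3.png")
E
```

```text
t 18.07 p [0.646  0.0511 0.1053] yaw 42.1 F [-2.4 -0.5  5.1] M [-0.31  0.49  0.08] w 0.0135 q [ 0.3   0.56 -0.65  1.72  0.39  0.99  0.24]
[0.1, -0.4, 0.3] [-0.002, -0.002, 0.002]
```

View pics/n1.png

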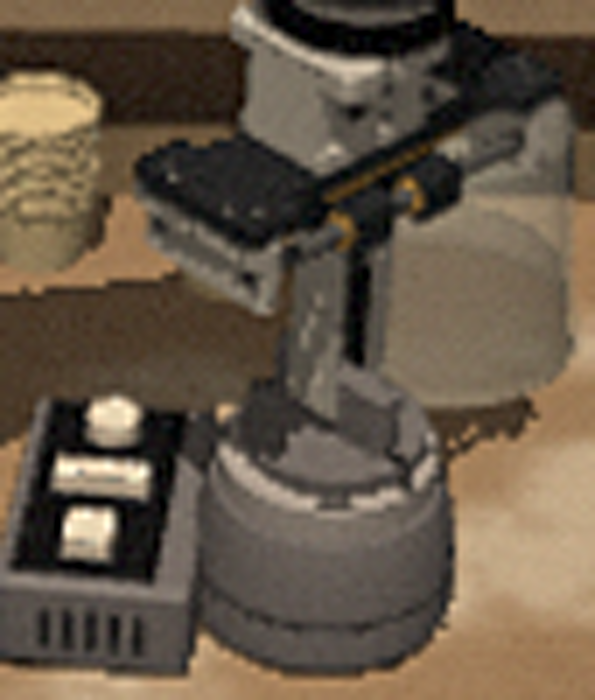

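View pics/n2.png

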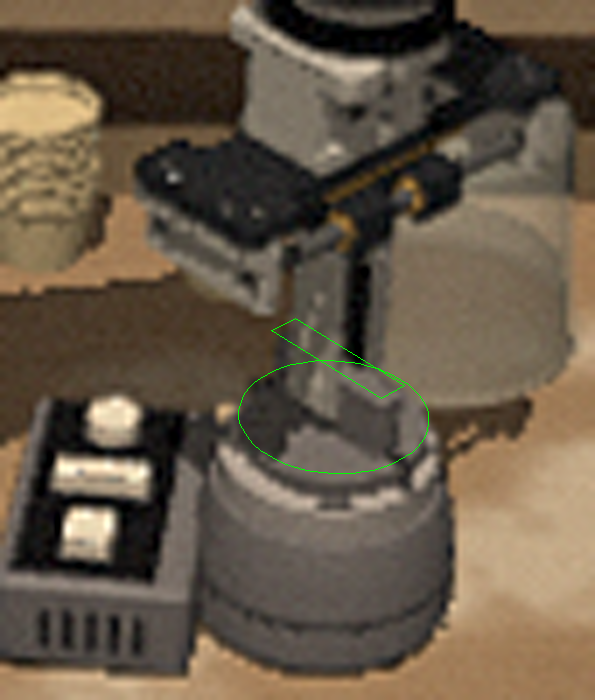

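View pics/n3.png

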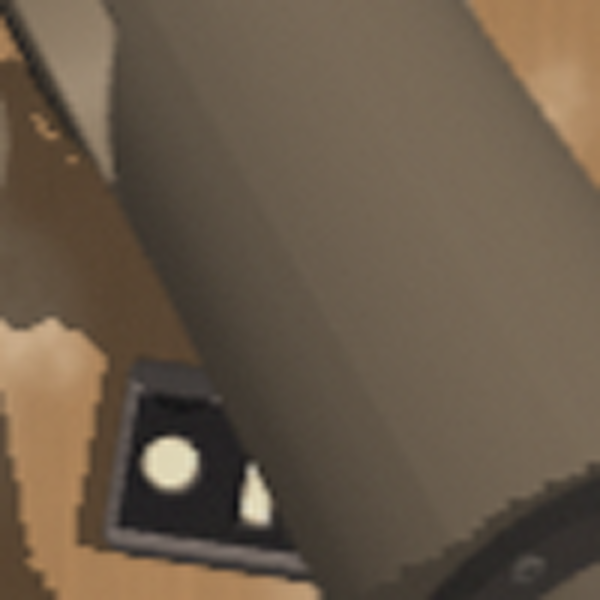

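Call:
apply_moves:
  offset:
    - [0,0,0.3]
    - [0,0,0.3]
    - [0,0,0.3]
    - [0,0,0.3]
  angular:
    - [0,0,0]
    - [0,0,0]
    - [0,0,0]
    - [0,0,0]
  fingers: [255,255,255,255]

```text
t: 18.73
ee_pos: [0.646, 0.051, 0.1053]
orientation: [-1.268, -2.872, 0.001]
wrist_force: [-3.1, -0.7, 5.9]
width: 0.0138
```

```bash
python3 go.py .646 .0511 .105 42; python3 - <<'E'
from h import *
get_image("side");get_image("top")
for t,n in(("ring_cutter","side"),("paper_cups","side"),("dessert_cup","side"),("half_mark","side"),("lid_grip","side")):
    print(t,[(np.round(q['xyz'],3).tolist(),round(q['score'],2)) for q in mark_of(t,n)[:4]])
s=get_image("side")
cv2.imwrite("pics/z.png",s[:,:,::-1])
E
```

```text
t 18.73 p [0.646  0.051  0.1053] yaw 42.4 F [-3.1 -0.7  5.9] M [-0.29  0.58  0.07] w 0.0138 q [ 0.3   0.56 -0.65  1.72  0.39  1.    0.24]
[0.0, 0.1, 0.3] [-0.002, -0.002, 0.006]
ring_cutter [([0.682, -0.241, -0.002], 0.91)]
paper_cups [([0.517, 0.326, -0.004], 0.66)]
dessert_cup []
half_mark [([0.674, 0.02, 0.09], 0.64)]
lid_grip [([0.644, 0.05, 0.124], 0.85), ([0.53, -0.199, 0.061], 0.77), ([0.636, -0.358, 0.056], 0.64), ([0.614, -0.117, 0.059], 0.63)]
```

View pics/z.png

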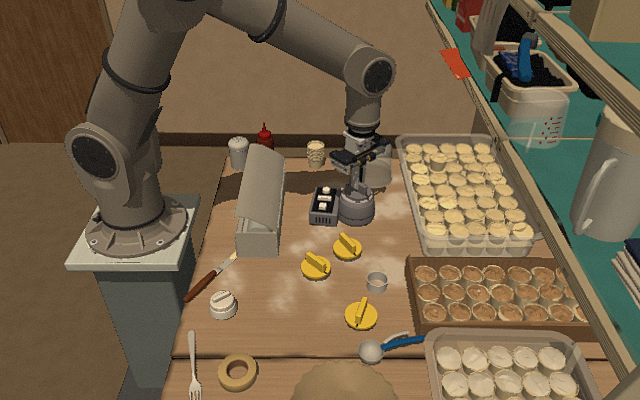

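```bash
python3 -c "
from bench import hand_in
print(hand_in())"
```

```text
the job is handed in; nothing more can be done
None
```

The job is done and handed in at about 19 s. I pressed the round, square and bar keys in that order, letting each up before the next. Then I seated the grey lid and twisted it 40° clockwise, and the arm is still gripping it there.

**Lid at the end**
- **Seating:** the gripper sits at the seated height of 0.105 m and presses down with about 6 N. The network put the top of the lid's grip at 0.124 m, where a seated lid should read 0.128 m.
- **Angle:** the bar points at −47.6° to −47.9°, against about −47.7° for the tall mark, with my fit of the grinder's direction good to about 1°. The moment I read, 0.07 Nm, matches the spring at half-way, so it has not clicked into the lock.

**Keys:** each press ended on its stop at 22 to 51 N, and an image afterwards showed all three back up. The square and bar presses overshot to 47 and 51 N. They were made with the fingertips, which I took as not covered by the 40 N limit on the arm and gripper body.

**What disagreed**
- **Fingertip position:** the fingertips turned out to be level with the reported tool point, not 19 mm ahead of it. I set the key and grasp heights by touch and by the images.
- **Bystanders:** the ring cutter and the paper cups were detected where they stood at the start. The dessert cup was hidden behind the gripper in the last image, so I couldn't check it, but nothing touched it.

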